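# Put the mixed-up lids back on their own storage jars

### The arm

A 7-joint arm with a two-finger parallel gripper is mounted at the origin on a cart in front of the work surface, level with it; the furniture and walls round the work are solid. World frame = base frame: x ahead of the robot, y to its left, z up, the work surface at z = 0. Lengths are in mm, angles in rad, forces in N, time in s.
With the tool pointing down it reaches from about 400 to 875 mm from the base axis. Payload 4.4 kg.
Tool frame: the origin (TCP) lies on the centre line of the jaws, within the pads' length; the fingertips stand 19 mm ahead of it and the grasp point (between the pads) is the TCP; z points along the fingers, y is the line along which they close (so a half turn about z gives the same grasp; the last joint's range is limited). The gripper opens to 85 mm and grips with 20 to 120 N. Pads are 22 mm wide; open, the fingers measure 114 mm over their backs; the gripper's body (76 mm by 85 mm) begins 54 mm behind the grasp point. The pads swing forward as they close: fully open they stand 13 mm farther back than shut.
Start: joints at [-1.175, 0.628, 0.038, 1.517, -0.027, 0.996, -0.02], TCP at [289.594, 581.939, 250.313] pointing down, gripper open.
Joint ranges: [-3.06, 3.06], [-0.37, 2.12], [-1.25, 1.32], [0.18, 2.47], [-1.1, 4.24], [0.23, 1.98], [-2.94, 2.94]. Speed limits (rad/s): [2.57, 2.57, 3.14, 3.14, 3.14, 3.14, 3.14].

### API

Orientations are given as [roll, pitch, yaw] about the fixed x, y, z axes, in that order (R = Rz(yaw) Ry(pitch) Rx(roll)).
In Python, from cell import ctrl, viewer, silhouettes gives the robot as it stands.
- The arm moves only by the shell command python3 -m creep 'ROWS'. ROWS is JSON, a list of rows, each an object with "jaw": the gripper command: -1 is shut, 1 is fully open, values between are in proportion; "xyz": the shift along the tool's x, y, z in mm, a list of three; "angular": the turn, a rotation vector about the tool's x, y, z in rad, a list of three. In form: [{"jaw": jaw, "xyz": [tx, ty, tz], "angular": [rx, ry, rz]}, ...]. A call has 1 to 12 rows; each row is the pose to reach, as a shift and turn from the pose commanded when the call began, along the tool's axes at that moment; what a row does not reach only later rows make up. A row lasts 1/8 s, in which the tool goes at most 62.5 mm and 10.7 degrees, less where a joint would pass 70% of its speed; a pose out of reach is approached as far as the arm can. A call with a gripper value outside its range is refused whole. The fingers move at their own pace and stop on an object; the grip force is fixed at half the most. Time passes only in rows, so rows that repeat a pose let the fingers close. It gives the time, the measured TCP pose, the force, the opening and the grip force at its end, in the units of the state.
- ctrl.read_state(): the state, without advancing time (a new reading comes with each control period).
- viewer.get_image(name): name is "side" or "top"; returns (picture, depth): 480x640x3 uint8, red, green, blue; 480x640 float32, mm along the optical axis (not along the pixel's ray), 0 where there is no reading.
- viewer.camera_model(name): a dict with "fx", "fy", "cx", "cy" (pixels), "T" (4x4, takes a point from camera to world coordinates). Camera axes: x right, y down, z forward; pixel columns grow to the right and rows downward; lengths in mm; the calibration is good to about 2 mm. A picture is of the moment at which its call begins. camera_model takes no time and is no camera call.
- ctrl.finish_job(): hands the job in; it is judged then, once.
Trained networks look in the newest picture that a camera, given by its name, has taken for a name from the list of things; names that differ only in an ending like _2 or _b are one class to them, and where a whole thing is asked for, a point or a joint stands for the part that bears it (a point fixed in the world has none). Each returns a list of dicts, best first, with "score" (0 to 1); they miss things now and then, are a little off and sometimes report something else, mostly with a low value. They report only what shows in the picture. A call takes as long as a camera call.
- silhouettes(camera, target): "pixels" (480x640 bool, what is visible of it) and "xy" ([column, row] in pixels, amid what is visible of it).
The state is a dict: "clock": time; "qpos": joint angles; "qd": joint speeds; "tau": joint torques, N m; "eef_pos": TCP position; "tool_rot": TCP orientation; "force": force on the tool from outside, world axes, zero at the start; "torque": the same for the moment, N m; "width": finger opening in mm; "gripper_force": force on a finger pad.
Only numpy, scipy, OpenCV 4.12 (cv2) and the standard library are available. Lean on these libraries where they do the work, as an engineer would, in place of code of your own. Each camera call takes 0.05 s, during which the arm holds its last target. There are 200 camera calls.

### The job

The lids of the four storage jars got mixed up after washing: put each lid back on the jar of its own colour, fully seated, with the cork trivet free to rest a lid on meanwhile. The lids are stoneware, so set them down rather than drop them, and leave the jars and the pepper mill standing where they are.

Things in the scene. Friction and masses are not known exactly. Their poses are not given: they have to be found in the camera images.
- jar_blue: The tall cobalt-blue glazed stoneware storage jar, round, 120 mm high, 105 mm across the body, narrowing to a 90 mm rim with an open mouth 78 mm wide (6 mm wall). It stands loose on the table, 0.95 kg. Origin: centre of its underside, on the table; z up; the rim lies 120 mm above the origin.
- jar_white: The tall white glazed stoneware storage jar, round, 120 mm high, 105 mm across the body, narrowing to a 90 mm rim with an open mouth 78 mm wide (6 mm wall). It stands loose on the table, 0.95 kg. Origin: centre of its underside, on the table; z up; the rim lies 120 mm above the origin.
- jar_terracotta: The short reddish-brown clay stoneware storage jar, round, 85 mm high, 105 mm across the body, narrowing to a 90 mm rim with an open mouth 78 mm wide (6 mm wall). It stands loose on the table, 0.95 kg. Origin: centre of its underside, on the table; z up; the rim lies 85 mm above the origin.
- jar_green: The short sage-green glazed stoneware storage jar, round, 85 mm high, 105 mm across the body, narrowing to a 90 mm rim with an open mouth 78 mm wide (6 mm wall). It stands loose on the table, 0.95 kg. Origin: centre of its underside, on the table; z up; the rim lies 85 mm above the origin.
- lid_blue: Cobalt-blue glazed lid of the blue jar, 0.12 kg (all lids alike, fit any jar; now on a wrong one). Flange 87 mm wide, 9 mm thick at the middle; below it a tapered plug 14 mm deep, 70 mm wide at the top, 54 mm at its foot; knob on top 30 mm wide, widest 26-34 mm above the origin, top at 44 mm, neck 19 mm wide at 9-19 mm. Origin: centre of the flange's underside (bears on the rim); z up.
- lid_white: White glazed lid of the white jar, 0.12 kg (all lids alike, fit any jar; now on a wrong one). Flange 87 mm wide, 9 mm thick at the middle; below it a tapered plug 14 mm deep, 70 mm wide at the top, 54 mm at its foot; knob on top 30 mm wide, widest 26-34 mm above the origin, top at 44 mm, neck 19 mm wide at 9-19 mm. Origin: centre of the flange's underside (bears on the rim); z up.
- lid_terracotta: Reddish-brown clay lid of the terracotta jar, 0.12 kg (all lids alike, fit any jar; now on a wrong one). Flange 87 mm wide, 9 mm thick at the middle; below it a tapered plug 14 mm deep, 70 mm wide at the top, 54 mm at its foot; knob on top 30 mm wide, widest 26-34 mm above the origin, top at 44 mm, neck 19 mm wide at 9-19 mm. Origin: centre of the flange's underside (bears on the rim); z up.
- lid_green: Sage-green glazed lid of the green jar, 0.12 kg (all lids alike, fit any jar; now on a wrong one). Flange 87 mm wide, 9 mm thick at the middle; below it a tapered plug 14 mm deep, 70 mm wide at the top, 54 mm at its foot; knob on top 30 mm wide, widest 26-34 mm above the origin, top at 44 mm, neck 19 mm wide at 9-19 mm. Origin: centre of the flange's underside (bears on the rim); z up.
- trivet: Round cork trivet, 120 mm across, 10 mm thick, fixed to the table and empty: a free spot to rest a lid (on its plug, the lid's origin is then 24 mm above the table). Origin: centre of its underside, on the table.
- pepper_mill: Turned wooden pepper mill, 58 mm across, 170 mm tall, standing loose among the jars; not to be moved. Origin: centre of its foot, on the table; z up. Everything else is round the table's edge: kettle, glass, mug at the left; paper roll (296 mm tall), bottles (264 mm), tea bags at the right; spice jars at the back; cup, spoon, lemon, garlic in front.

How it is judged (in metres and radians):
At the end, for the whole second after the job is handed in: Each lid sits on the jar of its own colour: within 8 mm of the axis, flange on the rim (3 mm above to 4 mm below), level within 0.06 rad, at rest; jars upright (0.05 rad) and within 30 mm, the pepper mill upright (0.1 rad) and within 20 mm, of where they started (horizontal distance between lid_blue and jar_blue below 0.008 m and z of lid_blue in the frame of jar_blue between 0.116 and 0.123 m and angle between each of lid_blue, lid_white, lid_terracotta, lid_green's own z axis and vertical below 0.06 rad and linear speed of each of lid_blue, jar_blue, lid_white, jar_white, lid_terracotta, jar_terracotta, lid_green, jar_green below 0.02 m/s and angle between each of jar_blue, jar_white, jar_terracotta, jar_green's own z axis and vertical below 0.05 rad and distance of each of jar_blue, jar_white, jar_terracotta, jar_green from where it was at the start of the episode below 0.03 m and horizontal distance between lid_white and jar_white below 0.008 m and z of lid_white in the frame of jar_white between 0.116 and 0.123 m and horizontal distance between lid_terracotta and jar_terracotta below 0.008 m and z of lid_terracotta in the frame of jar_terracotta between 0.081 and 0.088 m and horizontal distance between lid_green and jar_green below 0.008 m and z of lid_green in the frame of jar_green between 0.081 and 0.088 m and distance of pepper_mill from where it was at the start of the episode below 0.02 m and angle between pepper_mill's own z axis and vertical below 0.1 rad); the robot touches nothing.
It fails at once if a lid is dropped (falls free of the fingers faster than 0.5 m/s, about 13 mm) ((linear speed of lid_blue above 0.5 m/s and contact force between lid_blue and the fingers below 0.01 N) or (linear speed of lid_white above 0.5 m/s and contact force between lid_white and the fingers below 0.01 N) or (linear speed of lid_terracotta above 0.5 m/s and contact force between lid_terracotta and the fingers below 0.01 N) or (linear speed of lid_green above 0.5 m/s and contact force between lid_green and the fingers below 0.01 N)).
It fails at once if a lid is tipped over (past 0.8 rad) (angle between any of lid_blue, lid_white, lid_terracotta, lid_green's own z axis and vertical above 0.8 rad).
It fails at once if a jar is tipped or pushed more than 50 mm from its place (angle between any of jar_blue, jar_white, jar_terracotta, jar_green's own z axis and vertical above 0.3 rad or distance of any of jar_blue, jar_white, jar_terracotta, jar_green from where it was at the start of the episode above 0.05 m).
It fails at once if the pepper mill is knocked over or pushed away (angle between pepper_mill's own z axis and vertical above 0.3 rad or distance of pepper_mill from where it was at the start of the episode above 0.03 m).
It also fails if it takes over 136 s, if anything falls off the work surface, if the arm or the gripper's body presses on something with over 40 N, if the wrist force passes 120 N, or if a joint passes its speed limit or range.

## Working session

There is one attempt and no reset: what is moved stays moved. The work goes in short steps, Python scripts to look and compute and a shell command to move; the robot and the scene stay as the last step left them, time stands still between calls to the robot, and variables do not carry over. Pictures are saved under pics/ and viewed, at most 14 in all, crops included, and the job is handed in when it is done.

```bash
mkdir -p pics; ls; python3 - <<'E'
from cell import ctrl, viewer
import cv2
print(ctrl.read_state())
for n in("side","top"):
    im,d=viewer.get_image(n); cv2.imwrite(f"pics/{n}0.png",im[...,::-1]); m=viewer.camera_model(n); print(n,m)
E
```

```text
pics
{'clock': 0.0, 'qpos': array([-1.1747721 ,  0.6293338 ,  0.03841193,  1.51836373, -0.02700471,
        0.99629804, -0.01999695]), 'qd': array([-9.98094766e-04, -8.36071607e-04,  4.33893439e-05, -3.67871901e-04,
        1.71440106e-03, -1.17317806e-03,  3.05732809e-04]), 'tau': array([-8.95771209e-04, -5.63420713e+01,  1.22574862e+00, -1.93444473e+01,
        1.09069532e-02,  1.06930602e-02,  1.95927976e-05]), 'eef_pos': array([289.32397053, 581.40342181, 249.3978583 ]), 'tool_rot': array([-3.13970664e+00,  2.59761396e-06,  2.67979330e+00]), 'force': array([ 0.60385195,  0.2187427 , -0.27926214]), 'torque': array([-0.02631388, -0.03723853,  0.05930373]), 'gripper_force': 0.0, 'width': 85.28462605365658}
side {'fx': 526.646096089918, 'fy': 526.646096089918, 'cx': 330.5411959976033, 'cy': 235.67190770856394, 'T': array([[ 7.03336545e-01,  4.95753779e-01, -5.09456470e-01,
         1.07470838e+03],
       [ 7.10691725e-01, -5.05849433e-01,  4.88910650e-01,
        -5.03467042e+02],
       [-1.53289642e-02, -7.05935225e-01, -7.08110501e-01,
         8.33556285e+02],
       [ 0.00000000e+00,  0.00000000e+00,  0.00000000e+00,
         1.00000000e+00]])}
top {'fx': 485.0398476722105, 'fy': 485.0398476722105, 'cx': 318.6982186660279, 'cy': 241.14746093836735, 'T': array([[ 1.71056935e-02, -9.85749229e-01,  1.67349490e-01,
         3.93130822e+02],
       [-9.99310107e-01, -1.13368985e-02,  3.53664265e-02,
        -1.28106637e+01],
       [-3.29652035e-02, -1.67839004e-01, -9.85263094e-01,
         9.44191456e+02],
       [ 0.00000000e+00,  0.00000000e+00,  0.00000000e+00,
         1.00000000e+00]])}
```

View pics/side0.png

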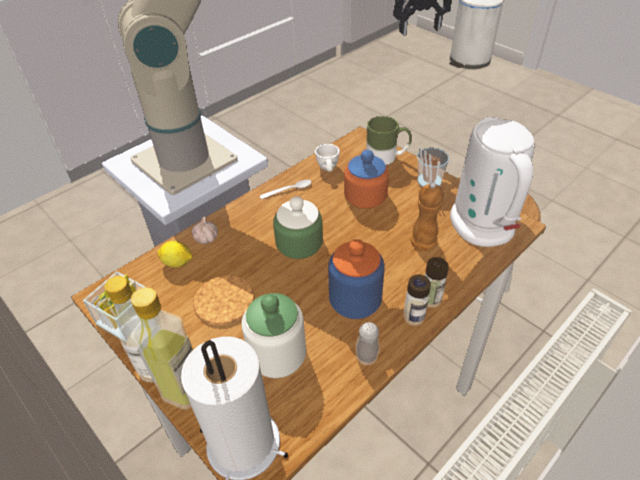

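View pics/top0.png

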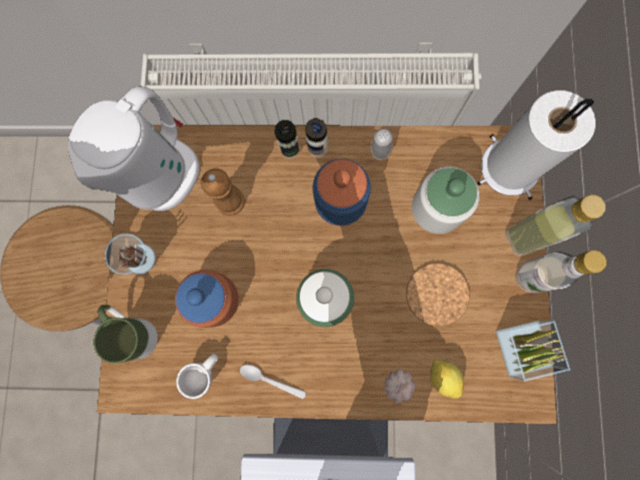

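Top view: blue lid (196,298) sits on the terracotta jar (206,300). White lid (325,296) is on the green jar, terracotta lid (343,178) on the blue jar (341,195), and green lid (458,186) on the white jar (445,205). The trivet at (438,294) is empty and the mill is at (222,190). The side view agrees: this is two swaps.

```bash
cat > h.py <<'E'
from cell import ctrl, viewer, silhouettes
import numpy as np, cv2
from scipy.optimize import least_squares
def snap():
    return {n:viewer.get_image(n) for n in("side","top")}
def cloud(n,d,mask):
    m=viewer.camera_model(n); r,c=np.nonzero(mask&(d>0)); z=d[r,c]
    p=np.stack([(c-m["cx"])/m["fx"]*z,(r-m["cy"])/m["fy"]*z,z,np.ones_like(z)]); return (m["T"]@p)[:3].T
def pts(S,t,per=False):
    o={}
    for n in S:
        s=silhouettes(n,t)
        if s and s[0]["score"]>.3: o[n]=cloud(n,S[n][1],cv2.erode(s[0]["pixels"].astype(np.uint8),np.ones((2,2)))>0)
    return o
def circ(p,r=None):
    f=(lambda v:np.hypot(p[:,0]-v[0],p[:,1]-v[1])-(v[2] if r is None else r))
    x0=list(np.median(p[:,:2],0))+([40] if r is None else [])
    q=least_squares(f,x0,loss="soft_l1",f_scale=1.5); return q.x.round(1),round(float(np.median(abs(q.fun))),1)
E
python3 - <<'E'
from h import *
S=snap()
for c in "blue white terracotta green".split():
    for n,p in pts(S,"lid_"+c).items():
        zt=np.percentile(p[:,2],99); k=p[(p[:,2]>zt-20)]; f=p[p[:,2]<zt-25]; 
        kr=k[(k[:,2]>zt-19)&(k[:,2]<zt-9)]
        print("lid",c,n,len(p),"top",zt.round(),"knob",circ(kr,15) if len(kr)>8 else 0,"flmean",np.median(f,0).round() if len(f) else 0)
    P=pts(S,"jar_"+c)
    for n,p in P.items():
        b=p[(p[:,2]>25)&(p[:,2]<60)]; print("jar",c,n,len(p),"max",np.percentile(p[:,2],98).round(), circ(b,52.5) if len(b)>20 else 0)
    p=np.vstack(list(P.values())); b=p[(p[:,2]>25)&(p[:,2]<60)]; print("  both",circ(b,52.5))
for t in("trivet","pepper_mill"):
    for n,p in pts(S,t).items(): print(t,n,((p.min(0)+p.max(0))/2).round(),p.min(0).round(),p.max(0).round())
E
```

```text
lid blue side 664 top 129.0 knob (array([454. , 210.6]), 2.3) flmean [449. 219.  92.]
lid blue top 1730 top 129.0 knob (array([434.6, 228.1]), 0.4) flmean [432. 221.  91.]
jar blue side 2131 max 116.0 (array([701.1, -88.6]), 8.8)
jar blue top 1002 max 119.0 (array([635.8, -20.7]), 0.2)
  both (array([636.1, -19.6]), 0.6)
lid white side 940 top 130.0 knob (array([440.5,   9.3]), 0.8) flmean [453.  -1.  92.]
jar white side 2159 max 118.0 (array([ 713.4, -247. ]), 6.3)
jar white top 1187 max 119.0 (array([ 546.9, -152.3]), 7.6)
  both (array([ 622.5, -211.6]), 0.5)
lid terracotta side 1318 top 165.0 knob (array([653.9, -40.1]), 2.8) flmean [648. -30. 127.]
lid terracotta top 1774 top 164.0 knob (array([636.9, -21.5]), 0.3) flmean [629. -21. 126.]
jar terracotta side 1262 max 84.0 (array([500.9, 160.8]), 9.3)
jar terracotta top 890 max 85.0 (array([435. , 226.8]), 0.2)
  both (array([435.3, 227.6]), 0.9)
lid green side 1737 top 164.0 knob (array([ 622.1, -210.3]), 0.6) flmean [ 634. -219.  127.]
lid green top 467 top 87.0 knob (array([419.4, -12.2]), 25.8) flmean [399. -27.   0.]
jar green side 1409 max 84.0 (array([514.4, -49.6]), 9.6)
jar green top 570 max 85.0 0
  both (array([514.4, -49.6]), 9.6)
trivet side [ 491. -207.   62.] [ 396. -265.   -1.] [ 585. -149.  126.]
trivet top [439.   5.  78.] [389. -45.  67.] [489.  54.  90.]
pepper_mill side [ 456. -207.    6.] [ 396. -265.   -2.] [ 516. -149.   15.]
pepper_mill top [627. 195.  87.] [603. 173.   3.] [652. 218. 171.]
```

```bash
cat >> h.py <<'E'
def full(S):
    return {n:cloud(n,S[n][1],np.ones((480,640),bool)) for n in S}
def fit(p,c,z0,z1,r,w):
    c=np.array(c,float)
    for _ in range(3):
        d=np.hypot(*(p[:,:2]-c).T); b=p[(p[:,2]>z0)&(p[:,2]<z1)&(abs(d-r)<w)]
        if len(b)<12: return None
        c=least_squares(lambda v:np.hypot(b[:,0]-v[0],b[:,1]-v[1])-r,c,loss="soft_l1",f_scale=1).x
    return c.round(1),len(b)
J={"blue":(637,-20.5,120),"white":(622,-211,120),"terracotta":(435,228,85),"green":(440,8,85)}
E
python3 - <<'E'
from h import *
S=snap(); F=full(S); F["both"]=np.vstack([F["side"],F["top"]])
for k,(x,y,h) in J.items():
    for n,p in F.items():
        print(k,n,"body",fit(p,(x,y),25,55,52.5,6),"flange",fit(p,(x,y),h+1,h+7,43.5,5),"knob",fit(p,(x,y),h+26,h+34,15,4))
        d=np.hypot(p[:,0]-x,p[:,1]-y); print("   top z",np.percentile(p[d<6][:,2],95).round(1) if (d<6).any() else 0)
for n,p in F.items(): print(n,"trivet",fit(p,(455,-207),4,9,60,6),"mill",fit(p,(615,195),5,30,27,6))
E
```

```text
blue side body (array([636.4, -19.2]), 513) flange (array([635.6, -19.5]), 286) knob (array([636.6, -19.9]), 38)
   top z 165.8
blue top body (array([635.8, -20.7]), 160) flange (array([638. , -21.1]), 382) knob (array([636.8, -21.4]), 22)
   top z 165.7
blue both body (array([636.1, -19.6]), 673) flange (array([636.7, -19.8]), 654) knob (array([636.6, -20.4]), 60)
   top z 165.8
white side body (array([ 622.6, -211. ]), 453) flange (array([ 621.1, -209.8]), 397) knob (array([ 622.2, -210.3]), 45)
   top z 165.3
white top body (array([ 622.2, -212.5]), 217) flange (array([ 623.2, -211.3]), 393) knob (array([ 622.6, -212.1]), 29)
   top z 166.2
white both body (array([ 622.4, -211.7]), 670) flange (array([ 621.7, -210.2]), 774) knob (array([ 622.3, -211. ]), 74)
   top z 165.6
terracotta side body (array([436. , 228.3]), 431) flange (array([434.4, 229.8]), 155) knob (array([434.7, 229.3]), 32)
   top z 130.9
terracotta top body (array([435. , 226.8]), 166) flange (array([435.2, 229.1]), 374) knob (array([434.6, 227.9]), 25)
   top z 130.9
terracotta both body (array([435.5, 227.5]), 597) flange (array([434.8, 229.4]), 530) knob (array([434.4, 228.3]), 58)
   top z 131.0
green side body (array([440.4,   8.3]), 471) flange (array([439.9,   9.5]), 205) knob (array([440.8,   8.9]), 40)
   top z 131.0
green top body None flange (array([440.2,   7.8]), 386) knob (array([440.6,   7.2]), 18)
   top z 130.8
green both body (array([440.4,   8.3]), 471) flange (array([440. ,   8.7]), 591) knob (array([440.7,   8.1]), 58)
   top z 130.9
side trivet (array([ 452.4, -205.8]), 166) mill (array([633.2, 202.4]), 239)
top trivet (array([ 454.3, -207.5]), 281) mill (array([631.9, 201.2]), 145)
both trivet (array([ 452.9, -206.3]), 445) mill (array([632.5, 201.8]), 384)
```

```bash
python3 -m creep '[{"jaw":1,"xyz":[-60,-52,0],"angular":[0,0,0.18]},{"jaw":1,"xyz":[-100,-90,0],"angular":[0,0,0.36]},{"jaw":1,"xyz":[-150,-130,0],"angular":[0,0,0.54]},{"jaw":1,"xyz":[-190,-165,0],"angular":[0,0,0.72]},{"jaw":1,"xyz":[-230,-200,0],"angular":[0,0,0.9]},{"jaw":1,"xyz":[-265,-230,0],"angular":[0,0,1.05]},{"jaw":1,"xyz":[-288,-252,0],"angular":[0,0,1.109]},{"jaw":1,"xyz":[-288,-252,0],"angular":[0,0,1.109]},{"jaw":1,"xyz":[-288,-252,0],"angular":[0,0,1.109]},{"jaw":1,"xyz":[-288,-252,0],"angular":[0,0,1.109]}]'; python3 - <<'E'
from h import *
s=ctrl.read_state(); print(s["eef_pos"],s["tool_rot"],s["qpos"].round(2))
F=full(snap()); p=np.vstack(list(F.values()))
b=p[(p[:,2]>130)&(p[:,2]<300)&(p[:,1]<-240)&(p[:,0]>380)]; print(b.min(0),b.max(0)); d=np.hypot(b[:,0]-622,b[:,1]+211); print(np.sort(d)[[0,20]], b[d.argmin()]); d=np.hypot(b[:,0]-453,b[:,1]+206); print(np.sort(d)[[0,20]],b[d.argmin()])
E
```

```text
clock: 2.55
eef_pos: [434.7, 229.4, 250.2]
tool_rot: [-3.141, -0.001, 1.573]
force: [-0.7, 1.0, 0.5]
width: 85.7
gripper_force: 0.0
[434.65806749 229.41874936 250.24087335] [-3.14129278e+00 -6.13431737e-04  1.57346068e+00] [-0.8   0.42  0.36  1.96 -0.21  0.8  -0.32]
[ 382.06089849 -538.34507325  130.00379808] [ 982.41262833 -241.54699236  299.9839693 ]
[ 31.44224713 120.05053215] [ 614.55042532 -241.54699236  130.22822723]
[153.47295474 156.11734995] [ 486.69490091 -355.72842579  133.49401351]
```

```bash
python3 -m creep '[{"jaw":1,"xyz":[-1,0,40],"angular":[0,0,0]},{"jaw":1,"xyz":[-1,0,80],"angular":[0,0,0]},{"jaw":1,"xyz":[-1,0,110],"angular":[0,0,0]},{"jaw":1,"xyz":[-1,0,128],"angular":[0,0,0]},{"jaw":1,"xyz":[-1,0,134],"angular":[0,0,0]},{"jaw":-1,"xyz":[-1,0,134],"angular":[0,0,0]},{"jaw":-1,"xyz":[-1,0,134],"angular":[0,0,0]},{"jaw":-1,"xyz":[-1,0,134],"angular":[0,0,0]},{"jaw":-1,"xyz":[-1,0,134],"angular":[0,0,0]},{"jaw":-1,"xyz":[-1,0,134],"angular":[0,0,0]},{"jaw":-1,"xyz":[-1,0,134],"angular":[0,0,0]},{"jaw":-1,"xyz":[-1,0,134],"angular":[0,0,0]}]'
```

```text
clock: 4.15
eef_pos: [435.1, 227.3, 117.1]
tool_rot: [3.141, -0.001, 1.571]
force: [-0.9, -0.6, 5.6]
width: 28.8
gripper_force: 58.6
```

```bash
python3 -m creep '[{"jaw":-1,"xyz":[0,0,-5],"angular":[0,0,0]},{"jaw":-1,"xyz":[0,0,-15],"angular":[0,0,0]},{"jaw":-1,"xyz":[0,0,-30],"angular":[0,0,0]},{"jaw":-1,"xyz":[0,0,-60],"angular":[0,0,0]},{"jaw":-1,"xyz":[0,0,-90],"angular":[0,0,0]},{"jaw":-1,"xyz":[0,0,-120],"angular":[0,0,0]},{"jaw":-1,"xyz":[0,0,-133],"angular":[0,0,0]},{"jaw":-1,"xyz":[0,0,-133],"angular":[0,0,0]}]'; cat >> h.py <<'E'
def held():
    s=ctrl.read_state(); e=s["eef_pos"]; S=snap(); F=full(S); p=np.vstack(list(F.values())); q=p-e
    d=np.hypot(q[:,0],q[:,1]); b=q[(d>25)&(d<42)&(q[:,2]<-15)&(q[:,2]>-40)]
    A=np.c_[b[:,:2],np.ones(len(b))]; m=np.ones(len(b),bool)
    for _ in range(4):
        k=np.linalg.lstsq(A[m],b[m,2],rcond=None)[0]; m=abs(A@k-b[:,2])<2
    print("tcp",e.round(1),"tilt",k[:2].round(3),"flange top rel",k[2].round(1),m.sum())
    for z in (-30,-26): print("flange ctr rel",fit(q,(0,0),z-4,z+4,43.5,6))
    return S
E
python3 - <<'E'
from h import *
S=held(); cv2.imwrite("pics/a1.png",S["side"][0][...,::-1][0:400,150:550])
p=np.vstack(list(full(S).values())); x,y,h=J["terracotta"]
print("rim o/i",fit(p,(x,y),h-3,h+4,45,3),fit(p,(x,y),h-3,h+4,42,6))
E
```

```text
clock: 5.15
eef_pos: [435.4, 227.3, 250.1]
tool_rot: [3.14, -0.001, 1.571]
force: [0.2, 0.6, -2.8]
width: 28.3
gripper_force: 59.3
tcp [435.4 227.3 250.1] tilt [-0.009  0.022] flange top rel -26.5 899
flange ctr rel (array([-2.3,  4.5]), 708)
flange ctr rel (array([-2.2,  6.2]), 697)
rim o/i (array([435.4, 229.2]), 339) (array([435.9, 226.5]), 518)
```

View pics/a1.png

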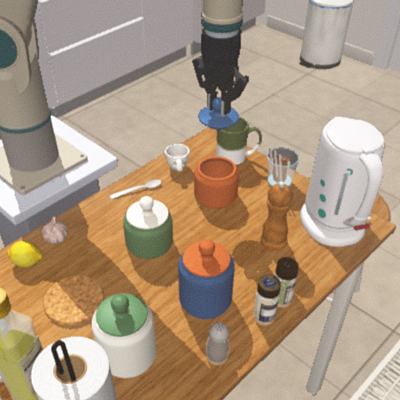

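The blue lid hangs level in the gripper at crop (218,115), and the terracotta jar at (216,180) stands open. Next is the trivet.

```bash
python3 -m creep '[{"jaw":-1,"xyz":[-20,1,0],"angular":[0,0,0]},{"jaw":-1,"xyz":[-60,3,0],"angular":[0,0,0]},{"jaw":-1,"xyz":[-105,5,0],"angular":[0,0,0]},{"jaw":-1,"xyz":[-150,7,0],"angular":[0,0,0]},{"jaw":-1,"xyz":[-195,9,0],"angular":[0,0,0]},{"jaw":-1,"xyz":[-240,11,0],"angular":[0,0,0]},{"jaw":-1,"xyz":[-285,13,0],"angular":[0,0,0]},{"jaw":-1,"xyz":[-330,15,0],"angular":[0,0,0]},{"jaw":-1,"xyz":[-375,16,0],"angular":[0,0,0]},{"jaw":-1,"xyz":[-410,17,0],"angular":[0,0,0]},{"jaw":-1,"xyz":[-433,18,0],"angular":[0,0,0]},{"jaw":-1,"xyz":[-433,18,0],"angular":[0,0,0]}]' && python3 -m creep '[{"jaw":-1,"xyz":[0,0,40],"angular":[0,0,0]},{"jaw":-1,"xyz":[0,0,80],"angular":[0,0,0]},{"jaw":-1,"xyz":[0,0,120],"angular":[0,0,0]},{"jaw":-1,"xyz":[0,0,150],"angular":[0,0,0]},{"jaw":-1,"xyz":[0,0,170],"angular":[0,0,0]},{"jaw":-1,"xyz":[0,0,180],"angular":[0,0,0]},{"jaw":-1,"xyz":[0,0,186],"angular":[0,0,0]},{"jaw":-1,"xyz":[0,0,190],"angular":[0,0,0]},{"jaw":-1,"xyz":[0,0,190],"angular":[0,0,0]}]'; python3 - <<'E'
from h import *
held()
E
```

```text
clock: 6.75
eef_pos: [451.3, -208.9, 248.6]
tool_rot: [-3.14, 0.001, 1.565]
force: [-1.0, 0.4, -1.4]
width: 28.4
gripper_force: 59.3
clock: 7.88
eef_pos: [453.3, -206.0, 59.6]
tool_rot: [3.141, 0.0, 1.571]
force: [-0.5, -0.2, -1.6]
width: 28.3
gripper_force: 59.3
tcp [ 453.3 -206.    59.6] tilt [-0.004  0.001] flange top rel -26.2 767
flange ctr rel (array([-2.8, -2.1]), 446)
flange ctr rel (array([-3.3, -3.3]), 510)
```

```bash
python3 -m creep '[{"jaw":-1,"xyz":[0,0,1],"angular":[0,0,0]},{"jaw":-1,"xyz":[0,0,2],"angular":[0,0,0]},{"jaw":-1,"xyz":[0,0,2.5],"angular":[0,0,0]},{"jaw":-1,"xyz":[0,0,3],"angular":[0,0,0]},{"jaw":-1,"xyz":[0,0,3],"angular":[0,0,0]}]'
```

```text
clock: 8.6
eef_pos: [453.1, -206.0, 56.5]
tool_rot: [3.141, -0.0, 1.571]
force: [-1.2, 1.4, 3.0]
width: 28.4
gripper_force: 59.9
```

```bash
python3 -m creep '[{"jaw":-0.1,"xyz":[0,0,0],"angular":[0,0,0]},{"jaw":0.1,"xyz":[0,0,0],"angular":[0,0,0]},{"jaw":0.3,"xyz":[0,0,0],"angular":[0,0,0]},{"jaw":0.6,"xyz":[0,0,0],"angular":[0,0,0]},{"jaw":0.6,"xyz":[0,0,-10],"angular":[0,0,0]},{"jaw":0.6,"xyz":[0,0,-40],"angular":[0,0,0]},{"jaw":0.6,"xyz":[0,0,-95],"angular":[0,0,0]},{"jaw":0.6,"xyz":[0,0,-150],"angular":[0,0,0]},{"jaw":0.6,"xyz":[0,0,-194],"angular":[0,0,0]},{"jaw":0.6,"xyz":[0,0,-194],"angular":[0,0,0]}]' && python3 -m creep '[{"jaw":0.6,"xyz":[40,40,0],"angular":[0,0,0]},{"jaw":0.6,"xyz":[80,79,0],"angular":[0,0,0]},{"jaw":0.6,"xyz":[120,118,0],"angular":[0,0,0]},{"jaw":0.6,"xyz":[155,153,0],"angular":[0,0,0]},{"jaw":0.6,"xyz":[175,173,0],"angular":[0,0,0]},{"jaw":0.6,"xyz":[186,183.5,0],"angular":[0,0,0]},{"jaw":0.6,"xyz":[186,183.5,0],"angular":[0,0,0]},{"jaw":0.6,"xyz":[186,183.5,0],"angular":[0,0,0]}]'; python3 - <<'E'
from h import *
p=np.vstack(list(full(snap()).values()))
print("blue lid on trivet flange",fit(p,(453,-206),25,32,43.5,5),"knob",fit(p,(453,-206),50,58,15,4))
print(np.percentile(p[np.hypot(p[:,0]-453,p[:,1]+206)<6][:,2],95))
x,y,h=J["terracotta"]
print("terra rim",fit(p,(x,y),h-3,h+4,45,3), "body",fit(p,(x,y),25,55,52.5,6))
E
```

```text
clock: 9.85
eef_pos: [454.9, -207.0, 254.2]
tool_rot: [3.134, 0.002, 1.571]
force: [-0.1, 0.3, -0.2]
width: 68.0
gripper_force: 0.0
clock: 10.85
eef_pos: [635.5, -21.8, 250.2]
tool_rot: [-3.14, 0.001, 1.568]
force: [0.1, -0.1, -0.1]
width: 68.6
gripper_force: 0.0
blue lid on trivet flange (array([ 451.2, -204.7]), 583) knob (array([ 451.3, -204.7]), 52)
70.33505051075139
terra rim (array([434.8, 225.3]), 31) body (array([436. , 228.5]), 194)
```

```bash
python3 -m creep '[{"jaw":0.6,"xyz":[0,0.5,40],"angular":[0,0,0]},{"jaw":0.6,"xyz":[0,0.5,75],"angular":[0,0,0]},{"jaw":0.6,"xyz":[0,0.5,93],"angular":[0,0,0]},{"jaw":0.6,"xyz":[0,0.5,98],"angular":[0,0,0]},{"jaw":0.6,"xyz":[0,0.5,98],"angular":[0,0,0]},{"jaw":-1,"xyz":[0,0.5,98],"angular":[0,0,0]},{"jaw":-1,"xyz":[0,0.5,98],"angular":[0,0,0]},{"jaw":-1,"xyz":[0,0.5,98],"angular":[0,0,0]},{"jaw":-1,"xyz":[0,0.5,98],"angular":[0,0,0]},{"jaw":-1,"xyz":[0,0.5,98],"angular":[0,0,0]},{"jaw":-1,"xyz":[0,0.5,98],"angular":[0,0,0]}]' && python3 -m creep '[{"jaw":-1,"xyz":[0,0,-5],"angular":[0,0,0]},{"jaw":-1,"xyz":[0,0,-15],"angular":[0,0,0]},{"jaw":-1,"xyz":[0,0,-30],"angular":[0,0,0]},{"jaw":-1,"xyz":[0,0,-60],"angular":[0,0,0]},{"jaw":-1,"xyz":[0,0,-85],"angular":[0,0,0]},{"jaw":-1,"xyz":[0,0,-97],"angular":[0,0,0]},{"jaw":-1,"xyz":[0,0,-97],"angular":[0,0,0]}]'; python3 - <<'E'
from h import *
S=held(); p=np.vstack(list(full(S).values()))
for k in("blue","terracotta"):
    x,y,h=J[k]; print(k,"rim",fit(p,(x,y),h-3,h+4,42,6), "body",fit(p,(x,y),25,55,52.5,6))
E
```

```text
clock: 12.32
eef_pos: [637.4, -20.0, 153.3]
tool_rot: [3.141, -0.0, 1.571]
force: [-1.2, 0.3, 6.1]
width: 28.5
gripper_force: 58.8
clock: 13.2
eef_pos: [637.6, -20.0, 250.3]
tool_rot: [3.14, -0.0, 1.571]
force: [-0.3, 0.0, -1.3]
width: 28.4
gripper_force: 59.2
tcp [637.6 -20.  250.3] tilt [-0.006  0.019] flange top rel -27.0 719
flange ctr rel (array([-2.3,  3.2]), 667)
flange ctr rel (array([-2.5,  5.7]), 532)
blue rim (array([637.1, -20.8]), 494) body (array([636.6, -20.1]), 758)
terracotta rim (array([437.7, 227.1]), 32) body (array([436.4, 228.2]), 23)
```

```bash
python3 -m creep '[{"jaw":-1,"xyz":[18,-15,0],"angular":[0,0,0]},{"jaw":-1,"xyz":[50,-41,0],"angular":[0,0,0]},{"jaw":-1,"xyz":[85,-70,0],"angular":[0,0,0]},{"jaw":-1,"xyz":[120,-98,0],"angular":[0,0,0]},{"jaw":-1,"xyz":[155,-127,0],"angular":[0,0,0]},{"jaw":-1,"xyz":[190,-155,0],"angular":[0,0,0]},{"jaw":-1,"xyz":[220,-180,0],"angular":[0,0,0]},{"jaw":-1,"xyz":[240,-196,0],"angular":[0,0,0]},{"jaw":-1,"xyz":[248,-202,0],"angular":[0,0,0]},{"jaw":-1,"xyz":[248,-202,0],"angular":[0,0,0]},{"jaw":-1,"xyz":[248,-202,0],"angular":[0,0,0]}]' && python3 -m creep '[{"jaw":-1,"xyz":[0,0,40],"angular":[0,0,0]},{"jaw":-1,"xyz":[0,0,80],"angular":[0,0,0]},{"jaw":-1,"xyz":[0,0,105],"angular":[0,0,0]},{"jaw":-1,"xyz":[0,0,113],"angular":[0,0,0]},{"jaw":-1,"xyz":[0,0,113],"angular":[0,0,0]}]'; python3 - <<'E'
from h import *
S=held(); p=np.vstack(list(full(S).values()))
x,y,h=J["terracotta"]; print("body",fit(p,(x,y),25,55,52.5,6))
cv2.imwrite("pics/a2.png",cv2.resize(S["side"][0][100:250,300:450,::-1],None,fx=3,fy=3))
E
```

```text
clock: 14.68
eef_pos: [436.0, 226.8, 249.2]
tool_rot: [3.141, 0.001, 1.569]
force: [-0.1, 0.3, -1.6]
width: 28.1
gripper_force: 59.3
clock: 15.3
eef_pos: [435.7, 227.3, 136.4]
tool_rot: [3.142, 0.0, 1.569]
force: [-0.1, -0.9, -1.2]
width: 28.4
gripper_force: 59.3
tcp [435.7 227.3 136.4] tilt [-0.008  0.008] flange top rel -26.8 731
flange ctr rel (array([-1.8,  3.5]), 566)
flange ctr rel (array([-2. ,  5.4]), 560)
body (array([435.5, 227.2]), 670)
```

View pics/a2.png

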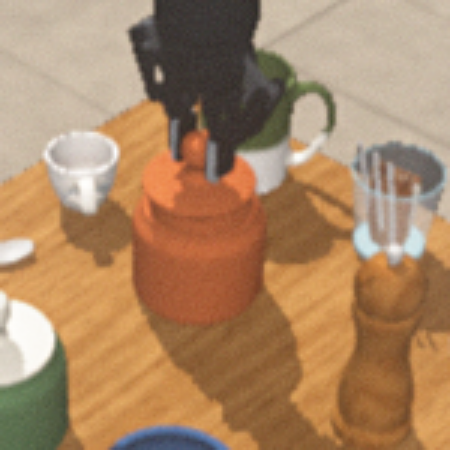

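The lid is centred above the terracotta jar (crop 200,185), so I'll lower it the rest of the way.

```bash
python3 -m creep '[{"jaw":-1,"xyz":[0,0,5],"angular":[0,0,0]},{"jaw":-1,"xyz":[0,0,10],"angular":[0,0,0]},{"jaw":-1,"xyz":[0,0,14],"angular":[0,0,0]},{"jaw":-1,"xyz":[0,0,16.5],"angular":[0,0,0]},{"jaw":-1,"xyz":[0,0,18],"angular":[0,0,0]},{"jaw":-1,"xyz":[0,0,18],"angular":[0,0,0]}]'; python3 - <<'E'
from h import *
held()
E
```

```text
clock: 16.15
eef_pos: [435.1, 228.0, 118.4]
tool_rot: [-3.141, -0.0, 1.571]
force: [-0.6, -0.3, 1.2]
width: 28.4
gripper_force: 59.7
tcp [435.1 228.  118.4] tilt [-0.012  0.025] flange top rel -26.8 658
flange ctr rel (array([-1.1,  2.6]), 608)
flange ctr rel (array([-1.5,  5.4]), 516)
```

```bash
python3 -m creep '[{"jaw":-1,"xyz":[0,0,0.7],"angular":[0,0,0]},{"jaw":-1,"xyz":[0,0,1.2],"angular":[0,0,0]},{"jaw":-1,"xyz":[0,0,1.2],"angular":[0,0,0]}]'; python3 -m creep '[{"jaw":-0.1,"xyz":[0,0,1.2],"angular":[0,0,0]},{"jaw":0.1,"xyz":[0,0,1.2],"angular":[0,0,0]},{"jaw":0.3,"xyz":[0,0,1],"angular":[0,0,0]},{"jaw":0.6,"xyz":[0,0,1],"angular":[0,0,0]},{"jaw":0.6,"xyz":[0,0,-10],"angular":[0,0,0]},{"jaw":0.6,"xyz":[0,0,-40],"angular":[0,0,0]},{"jaw":0.6,"xyz":[0,0,-90],"angular":[0,0,0]},{"jaw":0.6,"xyz":[0,0,-132],"angular":[0,0,0]},{"jaw":0.6,"xyz":[0,0,-132],"angular":[0,0,0]}]' && python3 -m creep '[{"jaw":0.6,"xyz":[-50,2,0],"angular":[0,0,0]},{"jaw":0.6,"xyz":[-100,4,0],"angular":[0,0,0]},{"jaw":0.6,"xyz":[-150,6,0],"angular":[0,0,0]},{"jaw":0.6,"xyz":[-200,8,0],"angular":[0,0,0]},{"jaw":0.6,"xyz":[-250,10,0],"angular":[0,0,0]},{"jaw":0.6,"xyz":[-300,12,0],"angular":[0,0,0]},{"jaw":0.6,"xyz":[-350,14,0],"angular":[0,0,0]},{"jaw":0.6,"xyz":[-400,16,0],"angular":[0,0,0]},{"jaw":0.6,"xyz":[-425,17,0],"angular":[0,0,0]},{"jaw":0.6,"xyz":[-434,17.5,0],"angular":[0,0,0]},{"jaw":0.6,"xyz":[-434,17.5,0],"angular":[0,0,0]},{"jaw":0.6,"xyz":[-434,17.5,0],"angular":[0,0,0]}]'; cat >> h.py <<'E'
def seated(k,p):
    x,y,h=J[k]; d=np.hypot(p[:,0]-x,p[:,1]-y); b=p[(d>22)&(d<40)&(abs(p[:,2]-h-7)<8)]
    A=np.c_[b[:,:2]-[x,y],np.ones(len(b))]; q=np.linalg.lstsq(A,b[:,2],rcond=None)[0]
    print(k,"flange top above rim",(q[2]-h).round(1),"tilt",q[:2].round(3),"knob",fit(p,(x,y),h+26,h+34,15,4),"flange",fit(p,(x,y),h+1,h+7,43.5,5),"body",fit(p,(x,y),25,55,52.5,6),"top",np.percentile(p[d<6][:,2],95).round(1)-h)
E
python3 - <<'E'
from h import *
p=np.vstack(list(full(snap()).values()))
for k in("terracotta","white","green"): seated(k,p)
E
```

```text
clock: 16.62
eef_pos: [435.1, 228.0, 118.1]
tool_rot: [3.142, -0.001, 1.571]
force: [-2.2, -1.5, 11.5]
width: 28.5
gripper_force: 60.6
clock: 17.75
eef_pos: [437.1, 228.8, 252.6]
tool_rot: [3.135, -0.004, 1.571]
force: [0.3, 1.0, -0.5]
width: 68.0
gripper_force: 0.0
clock: 19.25
eef_pos: [452.6, -204.3, 248.8]
tool_rot: [-3.141, -0.001, 1.573]
force: [1.5, 0.2, -0.2]
width: 68.2
gripper_force: 0.0
terracotta flange top above rim 6.6 tilt [-0.006 -0.01 ] knob (array([433.7, 227.5]), 59) flange (array([434.6, 228.9]), 547) body (array([435.5, 227.5]), 594) top 45.30000000000001
white flange top above rim 6.7 tilt [ 0.007 -0.003] knob (array([ 622.3, -211.1]), 79) flange (array([ 621.9, -210.5]), 781) body (array([ 622.5, -211.6]), 658) top 45.80000000000001
green flange top above rim 6.6 tilt [ 0.004 -0.005] knob (array([440.4,   8.8]), 50) flange (array([440.1,   8.7]), 616) body (array([440.4,   8.3]), 480) top 45.400000000000006
```

The terracotta lid is seated level, at the same height as the untouched lids. Next, the blue lid goes from the trivet to the blue jar.

```bash
python3 -m creep '[{"jaw":0.6,"xyz":[-1,0,50],"angular":[0,0,0]},{"jaw":0.6,"xyz":[-1,0,100],"angular":[0,0,0]},{"jaw":0.6,"xyz":[-1,0,150],"angular":[0,0,0]},{"jaw":0.6,"xyz":[-1,0,180],"angular":[0,0,0]},{"jaw":0.6,"xyz":[-1,0,193],"angular":[0,0,0]},{"jaw":0.6,"xyz":[-1,0,193],"angular":[0,0,0]},{"jaw":-1,"xyz":[-1,0,193],"angular":[0,0,0]},{"jaw":-1,"xyz":[-1,0,193],"angular":[0,0,0]},{"jaw":-1,"xyz":[-1,0,193],"angular":[0,0,0]},{"jaw":-1,"xyz":[-1,0,193],"angular":[0,0,0]},{"jaw":-1,"xyz":[-1,0,193],"angular":[0,0,0]},{"jaw":-1,"xyz":[-1,0,193],"angular":[0,0,0]}]' && python3 -m creep '[{"jaw":-1,"xyz":[0,0,-5],"angular":[0,0,0]},{"jaw":-1,"xyz":[0,0,-15],"angular":[0,0,0]},{"jaw":-1,"xyz":[0,0,-40],"angular":[0,0,0]},{"jaw":-1,"xyz":[0,0,-80],"angular":[0,0,0]},{"jaw":-1,"xyz":[0,0,-120],"angular":[0,0,0]},{"jaw":-1,"xyz":[0,0,-160],"angular":[0,0,0]},{"jaw":-1,"xyz":[0,0,-185],"angular":[0,0,0]},{"jaw":-1,"xyz":[0,0,-193],"angular":[0,0,0]},{"jaw":-1,"xyz":[0,0,-193],"angular":[0,0,0]}]'; python3 - <<'E'
from h import *
held()
E
```

```text
clock: 20.85
eef_pos: [453.3, -207.2, 57.4]
tool_rot: [3.14, 0.001, 1.571]
force: [-0.5, 1.3, 5.5]
width: 28.5
gripper_force: 58.6
clock: 21.98
eef_pos: [452.5, -206.8, 249.2]
tool_rot: [3.141, -0.0, 1.571]
force: [0.3, 1.0, -1.3]
width: 28.4
gripper_force: 59.3
tcp [ 452.5 -206.8  249.2] tilt [-0.015  0.002] flange top rel -27.2 1230
flange ctr rel (array([-3.3, -2.1]), 837)
flange ctr rel (array([-2.6, -4.7]), 708)
```

```bash
python3 -m creep '[{"jaw":-1,"xyz":[15,15,0],"angular":[0,0,0]},{"jaw":-1,"xyz":[45,44,0],"angular":[0,0,0]},{"jaw":-1,"xyz":[75,74,0],"angular":[0,0,0]},{"jaw":-1,"xyz":[105,104,0],"angular":[0,0,0]},{"jaw":-1,"xyz":[135,134,0],"angular":[0,0,0]},{"jaw":-1,"xyz":[160,158,0],"angular":[0,0,0]},{"jaw":-1,"xyz":[178,176,0],"angular":[0,0,0]},{"jaw":-1,"xyz":[186,184,0],"angular":[0,0,0]},{"jaw":-1,"xyz":[186,184,0],"angular":[0,0,0]},{"jaw":-1,"xyz":[186,184,0],"angular":[0,0,0]}]' && python3 -m creep '[{"jaw":-1,"xyz":[0,0,30],"angular":[0,0,0]},{"jaw":-1,"xyz":[0,0,60],"angular":[0,0,0]},{"jaw":-1,"xyz":[0,0,75],"angular":[0,0,0]},{"jaw":-1,"xyz":[0,0,78],"angular":[0,0,0]},{"jaw":-1,"xyz":[0,0,78],"angular":[0,0,0]}]'; python3 - <<'E'
from h import *
S=held(); p=np.vstack(list(full(S).values()))
x,y,h=J["blue"]; print("body",fit(p,(x,y),25,55,52.5,6))
cv2.imwrite("pics/a3.png",cv2.resize(S["side"][0][160:330,270:440,::-1],None,fx=3,fy=3))
E
```

```text
clock: 23.32
eef_pos: [635.7, -22.6, 248.8]
tool_rot: [-3.14, 0.001, 1.569]
force: [-0.3, 0.3, -0.8]
width: 28.1
gripper_force: 59.3
clock: 23.95
eef_pos: [637.1, -21.5, 171.9]
tool_rot: [3.14, 0.0, 1.57]
force: [0.6, -1.0, -1.7]
width: 28.2
gripper_force: 59.4
tcp [637.1 -21.5 171.9] tilt [-0.014  0.024] flange top rel -26.6 703
flange ctr rel (array([-1.6,  5.7]), 544)
flange ctr rel (array([-1.8,  7.1]), 516)
body (array([636.2, -19.8]), 706)
```

View pics/a3.png

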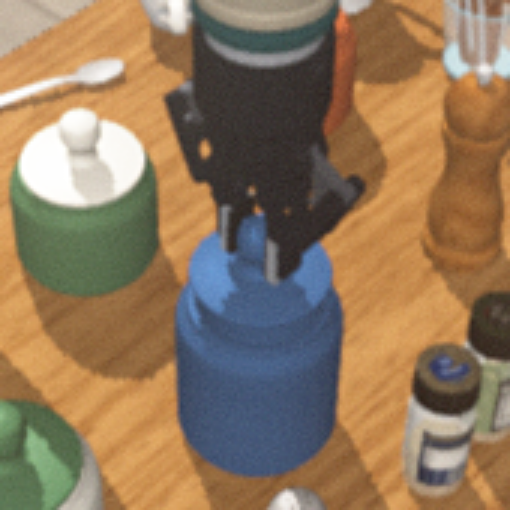

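The lid is centred above the blue jar (crop 258,265), and I'll seat it. TCP 171.9 has to come down to about 152.8.

```bash
python3 -m creep '[{"jaw":-1,"xyz":[0.5,0,5],"angular":[0,0,0]},{"jaw":-1,"xyz":[0.5,0,10],"angular":[0,0,0]},{"jaw":-1,"xyz":[0.5,0,14],"angular":[0,0,0]},{"jaw":-1,"xyz":[0.5,0,16.5],"angular":[0,0,0]},{"jaw":-1,"xyz":[0.5,0,18],"angular":[0,0,0]},{"jaw":-1,"xyz":[0.5,0,18.7],"angular":[0,0,0]},{"jaw":-1,"xyz":[0.5,0,19],"angular":[0,0,0]},{"jaw":-1,"xyz":[0.5,0,19],"angular":[0,0,0]}]'
```

```text
clock: 25.05
eef_pos: [636.6, -20.6, 153.0]
tool_rot: [3.141, -0.0, 1.571]
force: [-2.3, 0.0, 5.3]
width: 28.1
gripper_force: 59.8
```

```bash
python3 -m creep '[{"jaw":-1,"xyz":[0,0,0.4],"angular":[0,0,0]},{"jaw":-0.1,"xyz":[0,0,0.4],"angular":[0,0,0]},{"jaw":0.1,"xyz":[0,0,0.4],"angular":[0,0,0]},{"jaw":0.3,"xyz":[0,0,0],"angular":[0,0,0]},{"jaw":0.6,"xyz":[0,0,0],"angular":[0,0,0]},{"jaw":0.6,"xyz":[0,0,-10],"angular":[0,0,0]},{"jaw":0.6,"xyz":[0,0,-40],"angular":[0,0,0]},{"jaw":0.6,"xyz":[0,0,-85],"angular":[0,0,0]},{"jaw":0.6,"xyz":[0,0,-97],"angular":[0,0,0]},{"jaw":0.6,"xyz":[0,0,-97],"angular":[0,0,0]}]' && python3 -m creep '[{"jaw":0.6,"xyz":[7,-50,0],"angular":[0,0,0]},{"jaw":0.6,"xyz":[15,-100,0],"angular":[0,0,0]},{"jaw":0.6,"xyz":[22,-150,0],"angular":[0,0,0]},{"jaw":0.6,"xyz":[27,-185,0],"angular":[0,0,0]},{"jaw":0.6,"xyz":[29,-196,0],"angular":[0,0,0]},{"jaw":0.6,"xyz":[29,-196,0],"angular":[0,0,0]},{"jaw":0.6,"xyz":[29,-196,0],"angular":[0,0,0]},{"jaw":0.6,"xyz":[29,-196,0],"angular":[0,0,0]}]'; python3 - <<'E'
from h import *
p=np.vstack(list(full(snap()).values()))
for k in("terracotta","blue"): seated(k,p)
E
```

```text
clock: 26.3
eef_pos: [637.0, -20.5, 250.2]
tool_rot: [3.14, -0.0, 1.571]
force: [-0.5, 0.7, 0.7]
width: 68.4
gripper_force: 0.0
clock: 27.3
eef_pos: [441.7, 8.2, 248.9]
tool_rot: [3.141, 0.001, 1.57]
force: [-0.2, -0.1, 0.2]
width: 68.5
gripper_force: 0.0
terracotta flange top above rim 6.5 tilt [-0.008 -0.007] knob (array([433.9, 227.6]), 52) flange (array([434.8, 228.8]), 453) body (array([435.8, 228.5]), 423) top 45.80000000000001
blue flange top above rim 6.6 tilt [-0.014  0.01 ] knob (array([634.9, -17.9]), 62) flange (array([635.9, -18.3]), 656) body (array([636.4, -19.3]), 529) top 45.5
```

The blue lid is seated. Now the white lid goes from the green jar to the trivet.

```bash
python3 -m creep '[{"jaw":0.6,"xyz":[0,-0.5,45],"angular":[0,0,0]},{"jaw":0.6,"xyz":[0,-0.5,90],"angular":[0,0,0]},{"jaw":0.6,"xyz":[0,-0.5,120],"angular":[0,0,0]},{"jaw":0.6,"xyz":[0,-0.5,132],"angular":[0,0,0]},{"jaw":0.6,"xyz":[0,-0.5,132],"angular":[0,0,0]},{"jaw":-1,"xyz":[0,-0.5,132],"angular":[0,0,0]},{"jaw":-1,"xyz":[0,-0.5,132],"angular":[0,0,0]},{"jaw":-1,"xyz":[0,-0.5,132],"angular":[0,0,0]},{"jaw":-1,"xyz":[0,-0.5,132],"angular":[0,0,0]},{"jaw":-1,"xyz":[0,-0.5,132],"angular":[0,0,0]},{"jaw":-1,"xyz":[0,-0.5,132],"angular":[0,0,0]}]' && python3 -m creep '[{"jaw":-1,"xyz":[0,0,-5],"angular":[0,0,0]},{"jaw":-1,"xyz":[0,0,-15],"angular":[0,0,0]},{"jaw":-1,"xyz":[0,0,-40],"angular":[0,0,0]},{"jaw":-1,"xyz":[0,0,-80],"angular":[0,0,0]},{"jaw":-1,"xyz":[0,0,-115],"angular":[0,0,0]},{"jaw":-1,"xyz":[0,0,-132],"angular":[0,0,0]},{"jaw":-1,"xyz":[0,0,-132],"angular":[0,0,0]}]' && python3 -m creep '[{"jaw":-1,"xyz":[-20,1,0],"angular":[0,0,0]},{"jaw":-1,"xyz":[-60,3,0],"angular":[0,0,0]},{"jaw":-1,"xyz":[-100,6,0],"angular":[0,0,0]},{"jaw":-1,"xyz":[-140,8,0],"angular":[0,0,0]},{"jaw":-1,"xyz":[-175,10,0],"angular":[0,0,0]},{"jaw":-1,"xyz":[-200,11,0],"angular":[0,0,0]},{"jaw":-1,"xyz":[-214,12,0],"angular":[0,0,0]},{"jaw":-1,"xyz":[-214,12,0],"angular":[0,0,0]}]'; python3 - <<'E'
from h import *
S=held(); p=np.vstack(list(full(S).values()))
x,y,h=J["green"]; print("body",fit(p,(x,y),25,55,52.5,6),"rim",fit(p,(x,y),h-3,h+4,42,6))
E
```

```text
clock: 28.78
eef_pos: [440.4, 8.6, 118.1]
tool_rot: [3.14, -0.001, 1.571]
force: [-1.1, 0.4, 6.6]
width: 28.4
gripper_force: 58.5
clock: 29.65
eef_pos: [440.8, 8.7, 250.5]
tool_rot: [3.138, -0.001, 1.571]
force: [0.2, -0.6, -1.5]
width: 28.2
gripper_force: 59.3
clock: 30.65
eef_pos: [451.7, -205.8, 248.5]
tool_rot: [-3.14, -0.0, 1.569]
force: [0.3, 0.5, -1.5]
width: 28.6
gripper_force: 59.3
tcp [ 451.7 -205.8  248.5] tilt [-0.008 -0.012] flange top rel -27.0 1288
flange ctr rel (array([-2.9, -3.6]), 828)
flange ctr rel (array([-3.2, -5.4]), 727)
body (array([441.6,   7.3]), 714) rim (array([440.4,   6.6]), 756)
```

```bash
python3 -m creep '[{"jaw":-1,"xyz":[0,0,40],"angular":[0,0,0]},{"jaw":-1,"xyz":[0,0,80],"angular":[0,0,0]},{"jaw":-1,"xyz":[0,0,120],"angular":[0,0,0]},{"jaw":-1,"xyz":[0,0,150],"angular":[0,0,0]},{"jaw":-1,"xyz":[0,0,175],"angular":[0,0,0]},{"jaw":-1,"xyz":[0,0,185],"angular":[0,0,0]},{"jaw":-1,"xyz":[0,0,189],"angular":[0,0,0]},{"jaw":-1,"xyz":[0,0,191],"angular":[0,0,0]},{"jaw":-1,"xyz":[0,0,192],"angular":[0,0,0]},{"jaw":-1,"xyz":[0,0,193],"angular":[0,0,0]},{"jaw":-1,"xyz":[0,0,193],"angular":[0,0,0]}]'
```

```text
clock: 32.12
eef_pos: [452.6, -205.6, 57.6]
tool_rot: [3.14, -0.0, 1.571]
force: [-1.9, 1.1, 10.0]
width: 28.1
gripper_force: 60.7
```

```bash
python3 -m creep '[{"jaw":-0.1,"xyz":[0,0,0],"angular":[0,0,0]},{"jaw":0.1,"xyz":[0,0,0],"angular":[0,0,0]},{"jaw":0.3,"xyz":[0,0,0],"angular":[0,0,0]},{"jaw":0.6,"xyz":[0,0,0],"angular":[0,0,0]},{"jaw":0.6,"xyz":[0,0,-10],"angular":[0,0,0]},{"jaw":0.6,"xyz":[0,0,-40],"angular":[0,0,0]},{"jaw":0.6,"xyz":[0,0,-95],"angular":[0,0,0]},{"jaw":0.6,"xyz":[0,0,-150],"angular":[0,0,0]},{"jaw":0.6,"xyz":[0,0,-193],"angular":[0,0,0]},{"jaw":0.6,"xyz":[0,0,-193],"angular":[0,0,0]}]' && python3 -m creep '[{"jaw":0.6,"xyz":[-2,45,0],"angular":[0,0,0]},{"jaw":0.6,"xyz":[-3,90,0],"angular":[0,0,0]},{"jaw":0.6,"xyz":[-4,130,0],"angular":[0,0,0]},{"jaw":0.6,"xyz":[-5,155,0],"angular":[0,0,0]},{"jaw":0.6,"xyz":[-5.5,170,0],"angular":[0,0,0]},{"jaw":0.6,"xyz":[-5.5,170,0],"angular":[0,0,0]},{"jaw":0.6,"xyz":[-5.5,170,0],"angular":[0,0,0]},{"jaw":0.6,"xyz":[-5.5,170,0],"angular":[0,0,0]}]'; python3 - <<'E'
from h import *
S=snap();p=np.vstack(list(full(S).values()))
seated("blue",p); print("white lid on trivet flange",fit(p,(453,-206),25,32,43.5,5),"knob",fit(p,(453,-206),50,58,15,4))
cv2.imwrite("pics/a4.png",S["side"][0][...,::-1])
E
```

```text
clock: 33.38
eef_pos: [453.8, -206.5, 252.7]
tool_rot: [3.135, 0.002, 1.571]
force: [0.0, 0.8, -0.2]
width: 68.5
gripper_force: 0.0
clock: 34.38
eef_pos: [621.2, -211.1, 249.1]
tool_rot: [-3.141, -0.0, 1.57]
force: [0.4, 0.6, -0.8]
width: 68.6
gripper_force: 0.0
blue flange top above rim 6.6 tilt [-0.01   0.014] knob (array([635.2, -17.9]), 72) flange (array([636. , -18.3]), 649) body (array([636.2, -19.4]), 644) top 45.400000000000006
white lid on trivet flange (array([ 449.9, -204. ]), 274) knob (array([ 451. , -205.4]), 34)
```

View pics/a4.png

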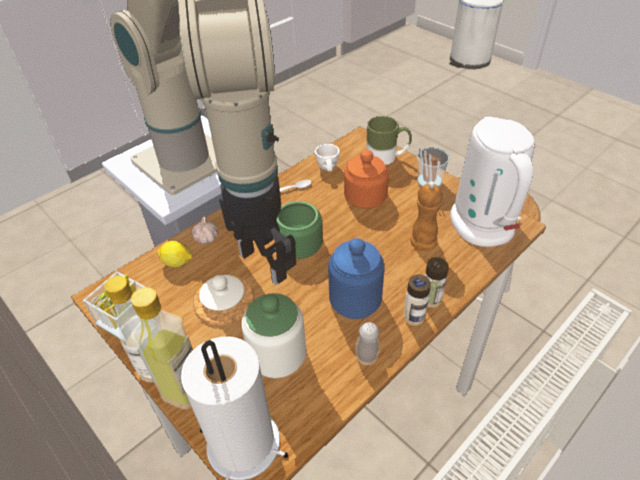

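Blue (357,270) and terracotta (366,180) now wear their own lids. White rests on the trivet (221,293), the green jar (299,228) is open, and the gripper is clear of the paper roll. I'll take the green lid.

```bash
python3 -m creep '[{"jaw":0.6,"xyz":[0,0,40],"angular":[0,0,0]},{"jaw":0.6,"xyz":[0,0,75],"angular":[0,0,0]},{"jaw":0.6,"xyz":[0,0,92],"angular":[0,0,0]},{"jaw":0.6,"xyz":[0,0,97],"angular":[0,0,0]},{"jaw":0.6,"xyz":[0,0,97],"angular":[0,0,0]},{"jaw":-1,"xyz":[0,0,97],"angular":[0,0,0]},{"jaw":-1,"xyz":[0,0,97],"angular":[0,0,0]},{"jaw":-1,"xyz":[0,0,97],"angular":[0,0,0]},{"jaw":-1,"xyz":[0,0,97],"angular":[0,0,0]},{"jaw":-1,"xyz":[0,0,97],"angular":[0,0,0]},{"jaw":-1,"xyz":[0,0,97],"angular":[0,0,0]}]' && python3 -m creep '[{"jaw":-1,"xyz":[0,0,-5],"angular":[0,0,0]},{"jaw":-1,"xyz":[0,0,-15],"angular":[0,0,0]},{"jaw":-1,"xyz":[0,0,-30],"angular":[0,0,0]},{"jaw":-1,"xyz":[0,0,-60],"angular":[0,0,0]},{"jaw":-1,"xyz":[0,0,-85],"angular":[0,0,0]},{"jaw":-1,"xyz":[0,0,-97],"angular":[0,0,0]},{"jaw":-1,"xyz":[0,0,-97],"angular":[0,0,0]}]' ; python3 - <<'E'
from h import *
S=held(); p=np.vstack(list(full(S).values()))
for k in ("green","white"):
    x,y,h=J[k]; print(k,"body",fit(p,(x,y),25,55,52.5,6),"rim",fit(p,(x,y),h-3,h+4,42,6))
E
```

```text
clock: 35.85
eef_pos: [623.2, -211.2, 153.2]
tool_rot: [3.139, 0.001, 1.571]
force: [0.9, 0.6, 6.0]
width: 28.3
gripper_force: 59.0
clock: 36.72
eef_pos: [622.4, -211.2, 250.0]
tool_rot: [3.14, 0.0, 1.571]
force: [-0.2, -0.6, -1.1]
width: 28.0
gripper_force: 59.3
tcp [ 622.4 -211.2  250. ] tilt [-0.007  0.008] flange top rel -26.8 741
flange ctr rel (array([-3.2,  3.1]), 508)
flange ctr rel (array([-4.2,  4.5]), 481)
green body (array([441.5,   2.6]), 603) rim (array([442.1,   7. ]), 285)
white body (array([ 623.2, -212.7]), 699) rim (array([ 624. , -211.9]), 458)
```

```bash
python3 -m creep '[{"jaw":-1,"xyz":[18,-15,0],"angular":[0,0,0]},{"jaw":-1,"xyz":[50,-41,0],"angular":[0,0,0]},{"jaw":-1,"xyz":[85,-70,0],"angular":[0,0,0]},{"jaw":-1,"xyz":[120,-99,0],"angular":[0,0,0]},{"jaw":-1,"xyz":[155,-128,0],"angular":[0,0,0]},{"jaw":-1,"xyz":[185,-153,0],"angular":[0,0,0]},{"jaw":-1,"xyz":[208,-172,0],"angular":[0,0,0]},{"jaw":-1,"xyz":[219,-181.5,0],"angular":[0,0,0]},{"jaw":-1,"xyz":[219,-181.5,0],"angular":[0,0,0]},{"jaw":-1,"xyz":[219,-181.5,0],"angular":[0,0,0]}]' && python3 -m creep '[{"jaw":-1,"xyz":[0,0,40],"angular":[0,0,0]},{"jaw":-1,"xyz":[0,0,80],"angular":[0,0,0]},{"jaw":-1,"xyz":[0,0,105],"angular":[0,0,0]},{"jaw":-1,"xyz":[0,0,113],"angular":[0,0,0]},{"jaw":-1,"xyz":[0,0,113],"angular":[0,0,0]}]'; python3 - <<'E'
from h import *
S=held(); p=np.vstack(list(full(S).values()))
x,y,h=J["green"]; print("body",fit(p,(x,y),25,55,52.5,6))
cv2.imwrite("pics/a5.png",cv2.resize(S["side"][0][130:280,220:370,::-1],None,fx=3,fy=3))
E
```

```text
clock: 38.08
eef_pos: [441.6, 7.0, 249.2]
tool_rot: [3.14, 0.001, 1.57]
force: [-0.2, -0.5, -1.2]
width: 28.1
gripper_force: 59.4
clock: 38.7
eef_pos: [441.2, 7.2, 136.1]
tool_rot: [3.142, 0.0, 1.569]
force: [-0.3, -0.3, -1.3]
width: 28.0
gripper_force: 59.5
tcp [441.2   7.2 136.1] tilt [-0.011  0.005] flange top rel -26.5 344
flange ctr rel (array([-2.9,  2.5]), 237)
flange ctr rel (array([-4.1,  3.9]), 226)
body (array([440.5,   8.1]), 508)
```

View pics/a5.png

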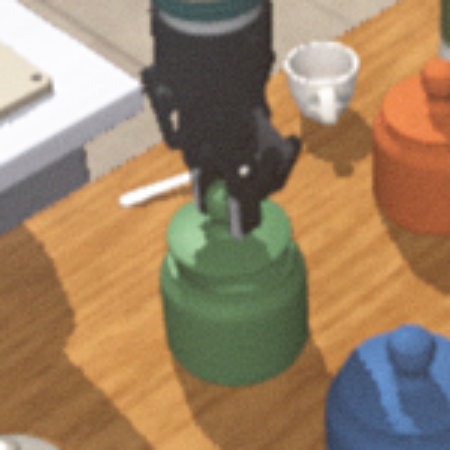

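The lid is above the green jar (crop 230,235) and the jar body still fits at (440.5, 8.1). I'll seat it.

```bash
python3 -m creep '[{"jaw":-1,"xyz":[0.5,0,5],"angular":[0,0,0]},{"jaw":-1,"xyz":[0.5,0,10],"angular":[0,0,0]},{"jaw":-1,"xyz":[0.5,0,14],"angular":[0,0,0]},{"jaw":-1,"xyz":[0.5,0,16.5],"angular":[0,0,0]},{"jaw":-1,"xyz":[0.5,0,18],"angular":[0,0,0]},{"jaw":-1,"xyz":[0.5,0,18.5],"angular":[0,0,0]},{"jaw":-1,"xyz":[0.5,0,18.8],"angular":[0,0,0]},{"jaw":-1,"xyz":[0.5,0,18.8],"angular":[0,0,0]}]'
```

```text
clock: 39.8
eef_pos: [440.5, 8.5, 118.0]
tool_rot: [3.141, -0.001, 1.571]
force: [-1.3, 0.0, 8.5]
width: 28.5
gripper_force: 60.5
```

Contact is made. I'll release and go to the trivet: dX about +12, dY −214.

```bash
python3 -m creep '[{"jaw":-0.1,"xyz":[0,0,0.2],"angular":[0,0,0]},{"jaw":0.1,"xyz":[0,0,0.2],"angular":[0,0,0]},{"jaw":0.3,"xyz":[0,0,0],"angular":[0,0,0]},{"jaw":0.6,"xyz":[0,0,0],"angular":[0,0,0]},{"jaw":0.6,"xyz":[0,0,-10],"angular":[0,0,0]},{"jaw":0.6,"xyz":[0,0,-40],"angular":[0,0,0]},{"jaw":0.6,"xyz":[0,0,-90],"angular":[0,0,0]},{"jaw":0.6,"xyz":[0,0,-132],"angular":[0,0,0]},{"jaw":0.6,"xyz":[0,0,-132],"angular":[0,0,0]}]' && python3 -m creep '[{"jaw":0.6,"xyz":[-50,3,0],"angular":[0,0,0]},{"jaw":0.6,"xyz":[-100,6,0],"angular":[0,0,0]},{"jaw":0.6,"xyz":[-150,8,0],"angular":[0,0,0]},{"jaw":0.6,"xyz":[-190,10,0],"angular":[0,0,0]},{"jaw":0.6,"xyz":[-214,12,0],"angular":[0,0,0]},{"jaw":0.6,"xyz":[-214,12,0],"angular":[0,0,0]},{"jaw":0.6,"xyz":[-214,12,0],"angular":[0,0,0]},{"jaw":0.6,"xyz":[-214,12,0],"angular":[0,0,0]}]'; python3 - <<'E'
from h import *
p=np.vstack(list(full(snap()).values()))
for k in("terracotta","blue","green"): seated(k,p)
x,y,h=J["white"]; print("white body",fit(p,(x,y),25,55,52.5,6),"rim",fit(p,(x,y),h-3,h+4,42,6))
E
```

```text
clock: 40.92
eef_pos: [442.5, 8.4, 252.5]
tool_rot: [3.135, -0.001, 1.571]
force: [0.1, 0.5, -0.9]
width: 68.5
gripper_force: 0.0
clock: 41.92
eef_pos: [452.6, -203.9, 249.0]
tool_rot: [-3.141, -0.001, 1.573]
force: [0.3, 0.4, 0.0]
width: 68.4
gripper_force: 0.0
terracotta flange top above rim 6.6 tilt [-0.006 -0.004] knob (array([433.5, 227.7]), 60) flange (array([434.3, 228.6]), 538) body (array([435.5, 227.6]), 595) top 45.099999999999994
blue flange top above rim 6.6 tilt [-0.011  0.009] knob (array([634.9, -18.4]), 66) flange (array([636.1, -18.3]), 648) body (array([636.1, -19.6]), 665) top 45.099999999999994
green flange top above rim 6.6 tilt [-0.     0.001] knob (array([438.7,   9.6]), 52) flange (array([439.5,   9.1]), 591) body (array([440.5,   8.3]), 471) top 46.099999999999994
white body (array([ 622.7, -211.2]), 992) rim (array([ 622.7, -211.8]), 986)
```

```bash
python3 -m creep '[{"jaw":0.6,"xyz":[0,0,50],"angular":[0,0,0]},{"jaw":0.6,"xyz":[0,0,100],"angular":[0,0,0]},{"jaw":0.6,"xyz":[0,0,150],"angular":[0,0,0]},{"jaw":0.6,"xyz":[0,0,180],"angular":[0,0,0]},{"jaw":0.6,"xyz":[0,0,192.5],"angular":[0,0,0]},{"jaw":0.6,"xyz":[0,0,192.5],"angular":[0,0,0]},{"jaw":-1,"xyz":[0,0,192.5],"angular":[0,0,0]},{"jaw":-1,"xyz":[0,0,192.5],"angular":[0,0,0]},{"jaw":-1,"xyz":[0,0,192.5],"angular":[0,0,0]},{"jaw":-1,"xyz":[0,0,192.5],"angular":[0,0,0]},{"jaw":-1,"xyz":[0,0,192.5],"angular":[0,0,0]},{"jaw":-1,"xyz":[0,0,192.5],"angular":[0,0,0]}]' && python3 -m creep '[{"jaw":-1,"xyz":[0,0,-5],"angular":[0,0,0]},{"jaw":-1,"xyz":[0,0,-15],"angular":[0,0,0]},{"jaw":-1,"xyz":[0,0,-40],"angular":[0,0,0]},{"jaw":-1,"xyz":[0,0,-80],"angular":[0,0,0]},{"jaw":-1,"xyz":[0,0,-120],"angular":[0,0,0]},{"jaw":-1,"xyz":[0,0,-160],"angular":[0,0,0]},{"jaw":-1,"xyz":[0,0,-185],"angular":[0,0,0]},{"jaw":-1,"xyz":[0,0,-193],"angular":[0,0,0]},{"jaw":-1,"xyz":[0,0,-193],"angular":[0,0,0]}]'; python3 - <<'E'
from h import *
held()
E
```

```text
clock: 43.52
eef_pos: [453.2, -205.7, 58.0]
tool_rot: [3.14, 0.001, 1.571]
force: [-1.7, 0.3, 5.4]
width: 28.2
gripper_force: 58.6
clock: 44.65
eef_pos: [452.5, -205.2, 249.8]
tool_rot: [3.141, -0.0, 1.571]
force: [-0.2, 0.6, -1.8]
width: 28.4
gripper_force: 59.4
tcp [ 452.5 -205.2  249.8] tilt [-0.02 -0.02] flange top rel -27.7 1238
flange ctr rel (array([-3.3, -4.5]), 827)
flange ctr rel (array([-1.5, -6.3]), 534)
```

```bash
python3 -m creep '[{"jaw":-1,"xyz":[0,15,0],"angular":[0,0,0]},{"jaw":-1,"xyz":[-1,45,0],"angular":[0,0,0]},{"jaw":-1,"xyz":[-2,80,0],"angular":[0,0,0]},{"jaw":-1,"xyz":[-3,115,0],"angular":[0,0,0]},{"jaw":-1,"xyz":[-4,145,0],"angular":[0,0,0]},{"jaw":-1,"xyz":[-5,163,0],"angular":[0,0,0]},{"jaw":-1,"xyz":[-6,170,0],"angular":[0,0,0]},{"jaw":-1,"xyz":[-6,170,0],"angular":[0,0,0]},{"jaw":-1,"xyz":[-6,170,0],"angular":[0,0,0]}]' && python3 -m creep '[{"jaw":-1,"xyz":[0,0,30],"angular":[0,0,0]},{"jaw":-1,"xyz":[0,0,60],"angular":[0,0,0]},{"jaw":-1,"xyz":[0,0,74],"angular":[0,0,0]},{"jaw":-1,"xyz":[0,0,77],"angular":[0,0,0]},{"jaw":-1,"xyz":[0,0,77],"angular":[0,0,0]}]'; python3 - <<'E'
from h import *
S=held(); p=np.vstack(list(full(S).values()))
x,y,h=J["white"]; print("body",fit(p,(x,y),25,55,52.5,6))
cv2.imwrite("pics/a6.png",cv2.resize(S["side"][0][220:390,190:360,::-1],None,fx=3,fy=3))
E
```

```text
clock: 45.88
eef_pos: [621.8, -211.7, 249.6]
tool_rot: [-3.141, -0.0, 1.57]
force: [0.3, -0.3, -1.5]
width: 28.2
gripper_force: 59.4
clock: 46.5
eef_pos: [623.0, -211.9, 173.7]
tool_rot: [3.14, 0.001, 1.571]
force: [-0.2, 0.3, -0.3]
width: 27.8
gripper_force: 59.4
tcp [ 623.  -211.9  173.7] tilt [-0.023  0.007] flange top rel -27.1 646
flange ctr rel (array([-3.7,  2.7]), 456)
flange ctr rel (array([-4.2,  5. ]), 404)
body (array([ 622.6, -211.1]), 488)
```

View pics/a6.png

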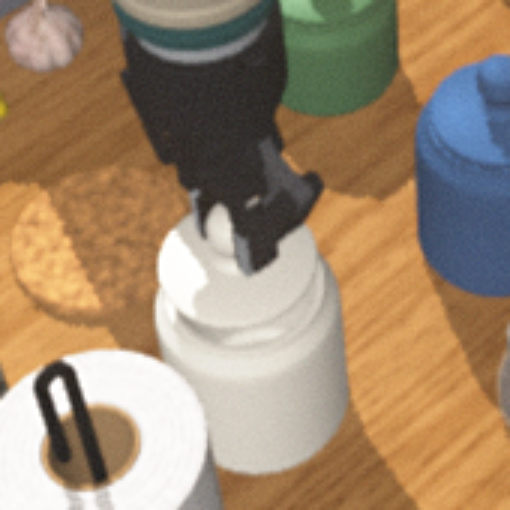

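The white lid is above the white jar (crop 240,265) and clear of the roll, so I'll lower it to about TCP z 153.5.

```bash
python3 -m creep '[{"jaw":-1,"xyz":[0,0,5],"angular":[0,0,0]},{"jaw":-1,"xyz":[0,0,10],"angular":[0,0,0]},{"jaw":-1,"xyz":[0,0,14],"angular":[0,0,0]},{"jaw":-1,"xyz":[0,0,17],"angular":[0,0,0]},{"jaw":-1,"xyz":[0,0,18.5],"angular":[0,0,0]},{"jaw":-1,"xyz":[0,0,19.5],"angular":[0,0,0]},{"jaw":-1,"xyz":[0,0,20],"angular":[0,0,0]},{"jaw":-1,"xyz":[0,0,20],"angular":[0,0,0]}]'
```

```text
clock: 47.6
eef_pos: [622.6, -211.5, 153.7]
tool_rot: [3.141, -0.0, 1.571]
force: [-2.6, 2.1, 4.8]
width: 28.4
gripper_force: 60.0
```

```bash
python3 -m creep '[{"jaw":-1,"xyz":[0,0,0.4],"angular":[0,0,0]},{"jaw":-0.1,"xyz":[0,0,0.4],"angular":[0,0,0]},{"jaw":0.1,"xyz":[0,0,0.4],"angular":[0,0,0]},{"jaw":0.3,"xyz":[0,0,0],"angular":[0,0,0]},{"jaw":0.6,"xyz":[0,0,0],"angular":[0,0,0]},{"jaw":0.6,"xyz":[0,0,-10],"angular":[0,0,0]},{"jaw":0.6,"xyz":[0,0,-40],"angular":[0,0,0]},{"jaw":0.6,"xyz":[0,0,-85],"angular":[0,0,0]},{"jaw":0.6,"xyz":[0,0,-97],"angular":[0,0,0]},{"jaw":0.6,"xyz":[0,0,-97],"angular":[0,0,0]}]' && python3 -m creep '[{"jaw":0.6,"xyz":[0,-50,0],"angular":[0,0,0]},{"jaw":0.6,"xyz":[0,-100,0],"angular":[0,0,0]},{"jaw":0.6,"xyz":[0,-140,0],"angular":[0,0,0]},{"jaw":0.6,"xyz":[0,-160,0],"angular":[0,0,0]},{"jaw":0.6,"xyz":[0,-165,0],"angular":[0,0,0]},{"jaw":0.6,"xyz":[0,-165,0],"angular":[0,0,0]}]'; python3 - <<'E'
from h import *
S=snap(); p=np.vstack(list(full(S).values()))
for k in J: seated(k,p)
print("mill",fit(p,(632,202),5,30,27,6))
cv2.imwrite("pics/end.png",S["side"][0][...,::-1])
E
```

```text
clock: 48.85
eef_pos: [623.0, -211.6, 250.9]
tool_rot: [3.14, 0.0, 1.571]
force: [-0.0, -0.0, -0.6]
width: 68.5
gripper_force: 0.0
clock: 49.6
eef_pos: [458.0, -211.2, 249.3]
tool_rot: [-3.141, -0.0, 1.571]
force: [0.7, -0.1, -0.9]
width: 68.4
gripper_force: 0.0
blue flange top above rim 6.5 tilt [-0.01   0.011] knob (array([634.8, -18.3]), 68) flange (array([636. , -18.2]), 659) body (array([636.1, -19.5]), 671) top 45.19999999999999
white flange top above rim 6.6 tilt [-0.006 -0.011] knob (array([ 620.9, -211.9]), 78) flange (array([ 621.4, -211. ]), 791) body (array([ 622.4, -211.6]), 672) top 45.5
terracotta flange top above rim 6.5 tilt [-0.006 -0.005] knob (array([433.5, 227.9]), 60) flange (array([434.4, 228.9]), 547) body (array([435.5, 227.5]), 590) top 45.19999999999999
green flange top above rim 6.5 tilt [-0.004  0.   ] knob (array([439.1,   9.4]), 47) flange (array([440.,   9.]), 584) body (array([440.5,   8.2]), 475) top 46.0
mill (array([632.3, 201.9]), 374)
```

View pics/end.png

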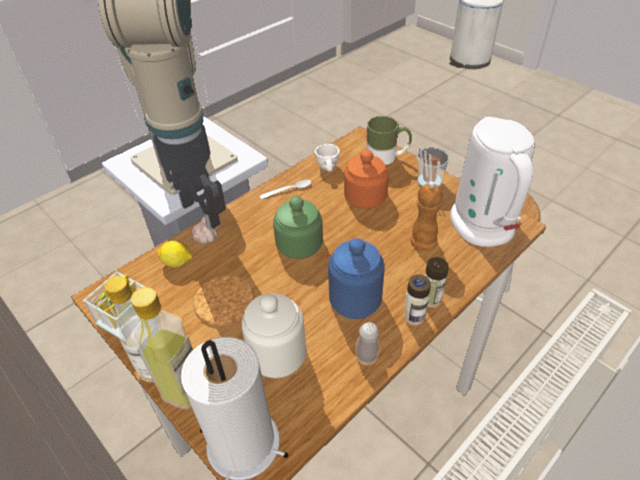

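All four lids match their jars: blue (357,270), white (272,325), terracotta (366,178) and green (298,222). They sit level, the trivet is empty and the robot is clear.

```bash
python3 -c "
from cell import ctrl
print(ctrl.finish_job())"
```

```text
the job is handed in; nothing more can be done
None
```

The job is handed in: all four lids are seated level on the jars of their own colour, within about 2 mm of centre by the last camera check, and the jars and pepper mill are where they started; the hand-in call returned no verdict.

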